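# Switch off the unit and pop its fuse hatch

## Robot

A 7-joint arm with a two-finger parallel gripper is mounted at the origin on the work surface. World frame = base frame: x ahead of the robot, y to its left, z up, the work surface at z = 0. Lengths are in mm, angles in rad, forces in N, time in s.
With the tool pointing down it reaches from about 400 to 900 mm from the base axis. Payload 5.5 kg.
Tool frame: the origin (TCP) lies on the centre line of the jaws, within the pads' length; the fingertips stand 8 mm ahead of it and the grasp point (between the pads) lies 11 mm behind it; z points along the fingers, y is the direction in which the jaws open and shut (so a half turn about z gives the same grasp; the last joint's range is limited). The gripper opens to 92 mm and grips with 3 to 60 N. Pads are 19 mm wide; open, the fingers measure 130 mm over their backs; the gripper's body (75 mm by 190 mm) begins 47 mm behind the grasp point.
Start: joints at [1.574, 0.501, -0.427, 1.55, 0.221, 1.138, -0.21], TCP at [167.01, -628.178, 234.729] pointing down, gripper open.
Joint ranges: [-2.88, 2.88], [-0.31, 2.03], [-1.54, 1.56], [0.2, 2.42], [-1.41, 4.55], [0.19, 2.02], [-2.57, 2.57]. Speed limits (rad/s): [2.57, 2.57, 3.14, 3.14, 3.14, 3.14, 3.14].

## Interface

Orientations are given as a unit quaternion [w, x, y, z].
In Python, from bench import r gives the robot as it stands.
- The arm moves only by the shell command python3 -m pendant 'ROWS' [FORCE]. ROWS is a JSON object of lists of equal length, an entry for each row: "gripper": the opening, from 0 (shut) to 1 (fully open); "dp": the shift along the tool's x, y, z in m, a list of three; "roll": the turn about the tool's z in rad. A call has exactly 8 rows; each row shifts and turns the commanded pose from where the row before left it, along the tool's axes as they then stand; what a row does not reach is not made up. A row lasts 1/10 s, in which the tool goes at most 50 mm and 8.59 degrees, less where a joint would pass 70% of its speed; a pose out of reach is approached as far as the arm can. A call with a gripper value outside its range is refused whole. The fingers move at their own pace and stop on an object; FORCE is the grip in N (left out, the last holds). Time passes only in rows, so rows that do not move let the fingers close, or fill a call up. It gives the time, the measured TCP pose, the force and the opening at its end, in the units of the state.
- r.observe(): the state, without advancing time (a new reading comes with each control period).
- r.snapshot(name): name is "scene" or "top"; returns the picture (384x512x3 uint8, red, green, blue); there is no depth.
- r.camera_info(name): a dict with "intrinsics" (3x3 intrinsics, pixels), "R" (3x3) and "t" (3): a world point X has camera coordinates R X + t. Camera axes: x right, y down, z forward; pixel columns grow to the right and rows downward; lengths in mm; the calibration is good to about 2 mm. A picture is of the moment at which its call begins. camera_info takes no time and is no camera call.
- r.close_job(): hands the job in, once; it reports no verdict.
The state is a dict: "t": time; "q": joint angles; "qvel": joint speeds; "effort": joint torques, N m; "position": TCP position; "tcp_rot": TCP orientation; "contact_force": force on the tool from outside, world axes, zero at the start; "torque": the same for the moment, N m; "width": finger opening in mm.
Only numpy, scipy, OpenCV 4.12 (cv2) and the standard library are available. Lean on these libraries where they do the work, as an engineer would, in place of code of your own. Each camera call takes 0.05 s, during which the arm holds its last target.

## Task

Open the orange fuse hatch: first push that unit's red-ball power switch all the way over to off (it leans towards the robot; push it away), then press the black pad on the hatch down once until the latch trips, and lift clear so that the hatch pops up. Keep off it and watch it stay open for at least two seconds. Use fingertips only, do not push the hatch back down, and leave the blue unit and the jar, reel, bottle and mug around it as they are.

Things in the scene. Friction and masses are not known exactly. Their poses are not given: they have to be found in the camera images.
- unit_orange: Grey bench unit with the orange hatch, fixed: a box 160 (x) x 200 (y) x 70 (z) mm. Origin: centre of its underside, z up. In its frame the hatch fills x -50..+40, y -85..-5 mm of the top, hinged along the edge x = -50; the power switch stands at x = -15, y = +55. Else identical to the blue unit; which is left or right, position and yaw vary.
- hatch_orange_pad (a point): Centre of the top of the round black rubber press pad (24 mm across, 1.5 mm proud) on the orange hatch, 72 mm from the hinge line and 15 mm from the hatch's free edge. With the hatch shut it lies 71.5 mm above the bench. It moves with the hatch; its axes are the hatch's (parallel to the unit's when shut).
- hatch_orange (a joint): Angle of the orange hatch (flap 86 x 77 x 6 mm), rad: 0 = shut, latched, flush; 0.6 = popped fully open, free edge 50 mm up; -0.075 = pressed in to its stop (5 mm at the pad). About 3 to 4 N on the pad, pressed past -0.045, trips the latch; as the finger lifts, a spring swings it to 0.6 in about 1 s, where it stays.
- hatch_orange_hinge (a point): Middle of the orange hatch's hinge line, 67 mm above the bench, at x = -50, y = -45 mm in the unit's frame; the line runs along the unit's y and the free (+x) edge swings up and back about it. Pushing a popped hatch back down past about 0.17 rad indexes the latch; pushed fully home it latches shut and does not open again.
- follower_orange (a joint): Hidden follower pin of the orange hatch's latch, inside the unit, m: 0 = latched as found, about 0.003 to 0.005 = tripped by one press, about 0.013 = hatch popped open; over 0.016 only when a popped hatch has been pushed back down.
- switch_orange (a joint): Orange unit's power switch, a toggle lever, rad: 0 = on, leaning 0.5 rad towards the unit's -x; 1.0 = off, leaning 0.5 rad towards the unit's +x. Moves with about 1 to 2 N at the ball and stays where it is left.
- switch_orange_tip (a point): Centre of the red ball (26 mm across) on the orange unit's switch lever, 50 mm from the lever's pivot, which lies at x = -15, y = +55, z = 92 mm in the unit's frame. The stem is 10 mm thick; under it is a black block 70 (x) x 50 (y) mm, its top 95 mm above the bench. The ball travels 48 mm along the unit's +x from on to off, its centre 136 mm above the bench at either end, 142 mm midway.
- unit_blue: Grey bench unit with the blue hatch, fixed: a box 160 (x) x 200 (y) x 70 (z) mm. Origin: centre of its underside, z up. In its frame the hatch fills x -50..+40, y -85..-5 mm of the top, hinged along the edge x = -50; the power switch stands at x = -15, y = +55. Else identical to the orange unit; which is left or right, position and yaw vary.
- hatch_blue_pad (a point): Centre of the top of the round black rubber press pad (24 mm across, 1.5 mm proud) on the blue hatch, 72 mm from the hinge line and 15 mm from the hatch's free edge. With the hatch shut it lies 71.5 mm above the bench. It moves with the hatch; its axes are the hatch's (parallel to the unit's when shut).
- hatch_blue (a joint): Angle of the blue hatch (flap 86 x 77 x 6 mm), rad: 0 = shut, latched, flush; 0.6 = popped fully open, free edge 50 mm up; -0.075 = pressed in to its stop (5 mm at the pad). About 3 to 4 N on the pad, pressed past -0.045, trips the latch; as the finger lifts, a spring swings it to 0.6 in about 1 s, where it stays.
- hatch_blue_hinge (a point): Middle of the blue hatch's hinge line, 67 mm above the bench, at x = -50, y = -45 mm in the unit's frame; the line runs along the unit's y and the free (+x) edge swings up and back about it. Pushing a popped hatch back down past about 0.17 rad indexes the latch; pushed fully home it latches shut and does not open again.
- follower_blue (a joint): Hidden follower pin of the blue hatch's latch, inside the unit, m: 0 = latched as found, about 0.003 to 0.005 = tripped by one press, about 0.013 = hatch popped open; over 0.016 only when a popped hatch has been pushed back down.
- switch_blue (a joint): Blue unit's power switch, a toggle lever, rad: 0 = on, leaning 0.5 rad towards the unit's -x; 1.0 = off, leaning 0.5 rad towards the unit's +x. Moves with about 1 to 2 N at the ball and stays where it is left.
- switch_blue_tip (a point): Centre of the red ball (26 mm across) on the blue unit's switch lever, 50 mm from the lever's pivot, which lies at x = -15, y = +55, z = 92 mm in the unit's frame. The stem is 10 mm thick; under it is a black block 70 (x) x 50 (y) mm, its top 95 mm above the bench. The ball travels 48 mm along the unit's +x from on to off, its centre 136 mm above the bench at either end, 142 mm midway.
- flux_jar: Small amber glass jar, green cap, 30 mm across, 45 mm tall, between the two units, loose. Origin: middle of its underside. A bystander: leave it alone.
- solder_reel: Bare aluminium reel, 60 mm across, 35 mm tall, 20 mm bore, standing on end between the two units, loose. Origin: middle of its underside. A bystander: leave it alone.
- mug: White mug, 76 mm across, 90 mm tall, beside the units, loose. Origin: middle of its underside. A bystander: leave it alone.
- cleaner_bottle: Clear bottle, 56 mm across, 130 mm tall, beside the units, loose. Origin: middle of its underside. A bystander: leave it alone.

How it is judged:
By the outcome, as a careful person would: the job done as asked, in the order asked, and still so for the second after the job is handed in, with the robot touching nothing.
It also fails if it takes over 45 s, if anything falls off the work surface, if the arm or the gripper's body presses on something with over 40 N, if the wrist force passes 120 N, or if a joint passes its speed limit or range.

## Working session

There is one attempt and no reset: what is moved stays moved. The work goes in short steps, Python scripts to look and compute and a shell command to move; the robot and the scene stay as the last step left them, time stands still between calls to the robot, and variables do not carry over. Pictures are saved under pics/ and viewed, and the job is handed in when it is done.

```bash
ls; mkdir -p pics; python3 - <<'E'
from bench import r
import cv2
for n in("scene","top"):
    im=r.snapshot(n); cv2.imwrite(f"pics/{n}0.png",im[:,:,::-1])
    c=r.camera_info(n); print(n,c)
s=r.observe(); print(s)
E
```

```text
pics
scene {'intrinsics': array([[423.1277535 ,   0.        , 260.18164002],
       [  0.        , 423.1277535 , 197.19545211],
       [  0.        ,   0.        ,   1.        ]]), 'R': array([[ 0.19499587,  0.9808021 ,  0.0019642 ],
       [ 0.64360656, -0.12644546, -0.75483915],
       [-0.74009945,  0.14845469, -0.65590701]]), 't': array([ -93.15507436, -279.52172727, 1602.9059408 ])}
top {'intrinsics': array([[357.27316377,   0.        , 253.57536325],
       [  0.        , 357.27316377, 189.43696576],
       [  0.        ,   0.        ,   1.        ]]), 'R': array([[-0.01344114, -0.99989601,  0.00522496],
       [-0.98326869,  0.0122679 , -0.18174757],
       [ 0.18166457, -0.00758043, -0.98333134]]), 't': array([   6.30832734,  571.58107611, 1034.59048114])}
{'t': 0.1, 'q': array([ 1.57420307,  0.50174651, -0.42681378,  1.55135211,  0.22080216,
        1.13833377, -0.21027862]), 'qvel': array([ 0.00051316, -0.00178108,  0.00164223, -0.00273051, -0.00110744,
       -0.00195947,  0.00016079]), 'effort': array([-1.09170002e-02, -5.67872930e+01, -5.83847836e+00, -2.79910487e+01,
       -6.90737483e-02,  2.43438530e-02,  4.07719631e-05]), 'position': array([ 166.77250276, -627.58573449,  233.78461728]), 'tcp_rot': array([-8.87784635e-04,  9.91569877e-01,  1.29569990e-01, -8.95739003e-05]), 'contact_force': array([ 0.42790591, -0.13314915, -0.9180151 ]), 'torque': array([-0.00515197,  0.01924967, -0.02846395]), 'width': 91.60790455997886}
```

View pics/scene0.png

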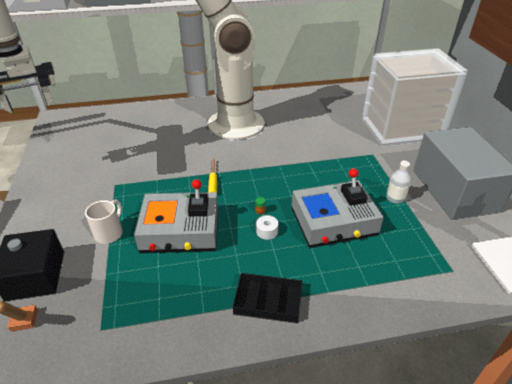

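View pics/top0.png

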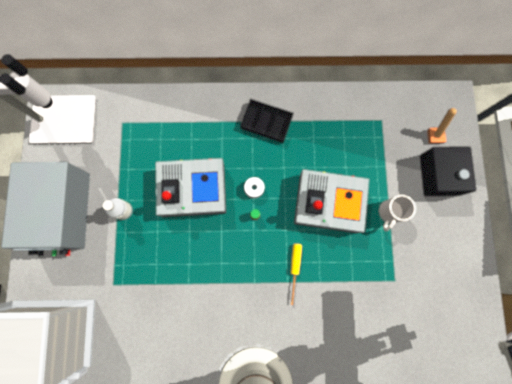

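The scene view shows the orange unit at about (178,220) and its ball at (197,184). In the top view the unit is at (333,200), the ball at (318,204) and the pad at (348,191). I'll zoom in to refine these.

```bash
python3 - <<'E'
import cv2,numpy as np
a=cv2.imread("pics/scene0.png")[170:260,125:230]; b=cv2.imread("pics/top0.png")[160:245,285:385]
cv2.imwrite("pics/z0.png",cv2.resize(a,None,fx=7,fy=6.5,interpolation=cv2.INTER_CUBIC)[:600,:800])
cv2.imwrite("pics/z1.png",cv2.resize(b,None,fx=7,fy=7,interpolation=cv2.INTER_CUBIC)[:600,:800])
for n,(y0,y1,x0,x1) in {"scene0":(170,260,125,230),"top0":(160,245,285,385)}.items():
    im=cv2.imread(f"pics/{n}.png"); c=im[y0:y1,x0:x1].astype(int); B,G,R=c[...,0],c[...,1],c[...,2]
    for nm,m in (("red",(R>120)&(G<60)&(B<60)),("orange",(R>180)&(G>90)&(B<60)),("black",(R<45)&(G<45)&(B<45))):
        k,l,s,ce=cv2.connectedComponentsWithStats(m.astype(np.uint8))
        for i in range(1,k):
            if s[i,4]>8: print(n,nm,s[i]+[x0,y0,0,0,0],ce[i]+[x0,y0])
E
```

```text
scene0 red [192 180   9   9  61] [196.01639344 183.6557377 ]
scene0 red [150 244   5   7  29] [152.03448276 246.79310345]
scene0 orange [209 173   7  19 124] [212.09677419 182.47580645]
scene0 orange [144 201  33  22 556] [160.61870504 211.50359712]
scene0 orange [185 243   6   6  29] [187.10344828 245.72413793]
scene0 black [189 194  19  22 275] [198.42181818 206.72727273]
scene0 black [156 217   6   3  15] [158.66666667 217.93333333]
scene0 black [139 244  77   9 211] [175.02369668 249.86255924]
top0 red [313 201   9   9  57] [317.59649123 204.77192982]
top0 orange [335 189  26  30 624] [347.44871795 204.32692308]
top0 black [306 198   5  14  31] [307.83870968 203.96774194]
```

View pics/z0.png

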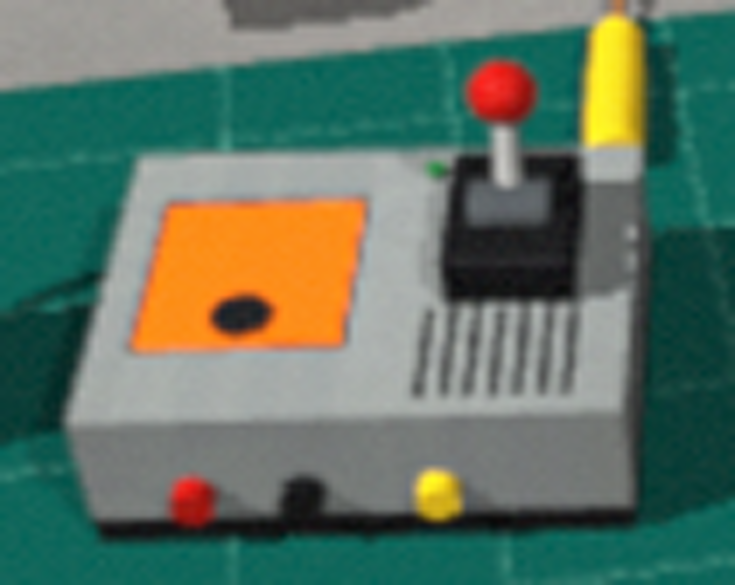

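View pics/z1.png

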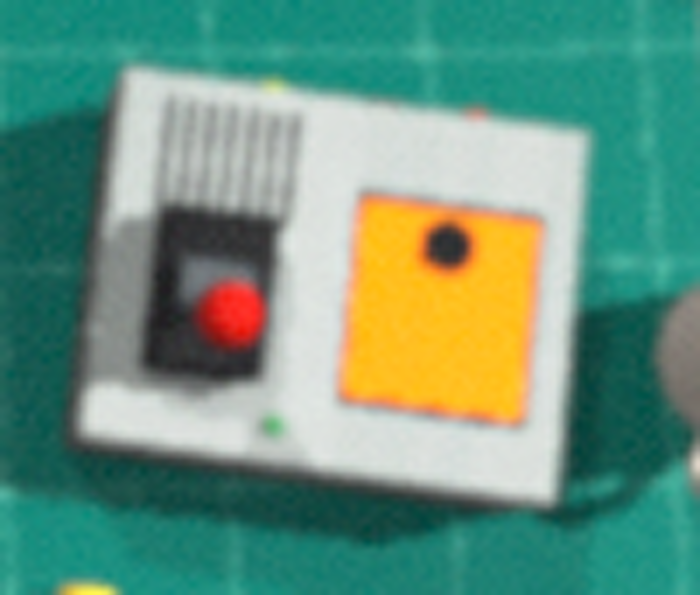

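```bash
cat > h.py <<'E'
import numpy as np,cv2
from bench import r
def P(n):
    c=r.camera_info(n); return c["intrinsics"]@np.c_[c["R"],c["t"]]
def tri(a,b):
    X=cv2.triangulatePoints(P("scene"),P("top"),np.array(a,float).reshape(2,1),np.array(b,float).reshape(2,1)); return (X[:3]/X[3]).ravel()
def onz(n,p,z):
    M=P(n);H=np.c_[M[:,0],M[:,1],M[:,2]*z+M[:,3]]; x=np.linalg.solve(H,[p[0],p[1],1]); return x[:2]/x[2]
def proj(n,X):
    p=P(n)@np.r_[X,1]; return p[:2]/p[2]
E
python3 - <<'E'
from h import *
from scipy.optimize import least_squares
s=lambda u,v:(125+(u+.5)/7-.5,170+(v+.5)/6.5-.5)
t=lambda u,v:(285+(u+.5)/7-.5,160+(v+.5)/7-.5)
L={"ball":(s(502,92),t(234,315),None),"pad":(s(242,314),t(447,245),(22,-45,71.5)),
"h+x+y":(s(347,345),t(358,193),(38,-7,70)),"h+x-y":(s(131,351),t(543,215),(38,-83,70)),"h-x-y":(s(165,202),t(525,424),(-50,-83,70)),"h-x+y":(s(368,198),t(340,402),(-50,-7,70)),
"c+x-y":(s(68,425),t(590,130),(80,-100,70)),"c+x+y":(s(638,412),t(125,65),(80,100,70)),"c-x-y":(s(140,155),t(560,505),(-80,-100,70))}
for k,(a,b,_) in L.items():
    X=tri(a,b); print(k,X.round(1),(proj("scene",X)-a).round(2),(proj("top",X)-b).round(2))
def W(p,q): 
    x,y,z,w=p;c,sn=np.cos(w),np.sin(w); return np.array([x+c*q[0]-sn*q[1],y+sn*q[0]+c*q[1],z+q[2]])
def f(p): return np.concatenate([np.r_[proj("scene",W(p,q))-a,proj("top",W(p,q))-b] for a,b,q in L.values() if q])
o=least_squares(f,[550,-230,0,-.1],loss="soft_l1"); p=o.x; print("pose",p.round(3),"rms",np.sqrt((f(p)**2).mean())); print(f(p).reshape(-1,4).round(1))
for n,q in (("pad",(22,-45,71.5)),("ballon",(-39,55,136)),("balloff",(9,55,136))): print(n,W(p,q).round(1))
q=r.observe(); print(q["position"],q["tcp_rot"])
from scipy.spatial.transform import Rotation as R
w=q["tcp_rot"]; print(R.from_quat([w[1],w[2],w[3],w[0]]).as_matrix().round(3))
# mug etc, screwdriver
for n,px,z in (("mug",(402,208),90),("drv1",(297,245),20),("drv2",(295,275),20),("drvtip",(293,305),10)): print(n,onz("top",px,z).round())
E
```

```text
ball [ 510.4 -177.6  141.3] [-0.19 -0.02] [-0.25 -0.02]
pad [ 548.7 -283.5   73.3] [0.06 0.01] [0.08 0.  ]
h+x+y [ 572.1 -246.5   71.4] [-0.15 -0.02] [-0.18 -0.01]
h+x-y [ 561.3 -324.7   72.6] [-0.17 -0.03] [-0.21 -0.01]
h-x-y [ 472.2 -312.    71.9] [0.06 0.01] [0.08 0.  ]
h-x+y [ 482.7 -234.5   70.2] [-0.09 -0.01] [-0.12 -0.01]
c+x-y [ 598.2 -346.9   72.5] [-0.35 -0.06] [-0.41 -0.01]
c+x+y [ 629.8 -146.8   71.8] [-0.76 -0.04] [-0.88 -0.12]
c-x-y [ 438.2 -323.    71.6] [-0.33 -0.06] [-0.44 -0.02]
pose [ 5.34397e+02 -2.35717e+02  1.94900e+00 -1.50000e-01] rms 0.5027388169539756
[[ 0.1  0.2  0.1 -0.3]
 [-0.9 -0.4  0.5  0.3]
 [ 0.4 -0.4 -0.6  0.6]
 [ 0.7  0.  -0.5 -0.1]
 [-0.4 -0.2  0.2 -0.5]
 [-0.2  0.2 -0.6 -0.1]
 [-1.6 -0.3 -0.2  0.3]
 [-0.2  0.3 -0.6 -0.8]]
pad [ 549.4 -283.5   73.4]
ballon [ 504.  -175.5  137.9]
balloff [ 551.5 -182.7  137.9]
[ 166.77250276 -627.58573449  233.78461728] [-8.87784635e-04  9.91569877e-01  1.29569990e-01 -8.95739003e-05]
[[ 0.966  0.257 -0.   ]
 [ 0.257 -0.966  0.002]
 [ 0.    -0.002 -1.   ]]
mug [ 504. -433.]
drv1 [ 404. -131.]
drv2 [ 315. -122.]
drvtip [ 227. -114.]
```

```bash
python3 -m pendant '{"gripper":[0,0,0,0,0,0,0,0],"dp":[[0,0,0],[0,0,0],[0,0,0],[0,0,0],[0,0,0],[0,0,0],[0,0,0],[0,0,0]],"roll":[-0.145,-0.145,-0.145,-0.145,-0.145,-0.145,-0.145,-0.145]}' 30
cat >> h.py <<'E'
from scipy.spatial.transform import Rotation as Ro
U=np.array([534.4,-235.7,0]); w=-0.15
RU=Ro.from_euler('z',w).as_matrix()
def st(goal=None):
    s=r.observe(); q=s["tcp_rot"]; T=Ro.from_quat([q[1],q[2],q[3],q[0]]).as_matrix(); p=s["position"]
    print("t",round(s["t"],2),"pos",p.round(1),"unit",(RU.T@(p-U)).round(1),"yawx",np.arctan2(T[1,0],T[0,0]).round(3),"z",T[:,2].round(3),"F",s["contact_force"].round(1),"w",round(s["width"],1),"q",s["q"].round(2))
    if goal is not None:
        g=U+RU@np.array(goal,float); print("dp mm",(T.T@(g-p)).round(1))
E
python3 -c "
from h import *
st((-105,55,180))"
```

```text
t: 0.9
position: [166.8, -627.8, 234.1]
tcp_rot: [-0.0, 0.756, 0.654, 0.0]
contact_force: [0.3, -0.6, -0.0]
width: 32.4
t 0.9 pos [ 166.8 -627.8  234.1] unit [-304.9 -442.7  234.1] yawx 1.426 z [-0.     0.001 -1.   ] F [ 0.3 -0.6 -0. ] w 32.4 q [ 1.74  0.55 -0.67  1.54  0.36  1.17  0.85]
dp mm [496.6 202.4  54.5]
```

```bash
python3 -m pendant '{"gripper":[0,0,0,0,0,0,0,0],"dp":[[0.031,0.0125,0],[0.031,0.0125,0],[0.031,0.0125,0],[0.031,0.0125,0],[0.031,0.0125,0],[0.031,0.0125,0],[0.031,0.0125,0],[0.031,0.0125,0]],"roll":[0,0,0,0,0,0,0,0]}'
python3 -c "
from h import *
st((-105,55,180))"
```

```text
t: 1.7
position: [303.4, -396.6, 234.5]
tcp_rot: [-0.0, 0.758, 0.652, -0.0]
contact_force: [0.1, -0.1, -0.2]
width: 0.3
t 1.7 pos [ 303.4 -396.6  234.5] unit [-204.3 -193.6  234.5] yawx 1.42 z [-0.  0. -1.] F [ 0.1 -0.1 -0.2] w 0.3 q [ 1.56  0.29 -0.81  1.91  0.24  1.04  0.49]
dp mm [248.7  99.1  54.5]
```

```bash
python3 -m pendant '{"gripper":[0,0,0,0,0,0,0,0],"dp":[[0.031,0.0125,0],[0.031,0.0125,0],[0.031,0.0125,0],[0.031,0.0125,0],[0.031,0.0125,0.01],[0.031,0.0125,0.015],[0.031,0.0125,0.015],[0.031,0.0125,0.014]],"roll":[0,0,0,0,0,0,0,0]}'
python3 -c "
from h import *
st((-100,55,135))
import cv2
cv2.imwrite('pics/s1.png',cv2.resize(r.snapshot('scene')[130:270,100:300,::-1],None,fx=4,fy=4,interpolation=cv2.INTER_CUBIC))"
```

```text
t: 2.5
position: [439.5, -166.8, 180.0]
tcp_rot: [-0.0, 0.759, 0.652, -0.0]
contact_force: [1.1, -0.4, -0.2]
width: 0.4
t 2.5 pos [ 439.5 -166.8  180. ] unit [-104.2   53.9  180. ] yawx 1.419 z [-0. -0. -1.] F [ 1.1 -0.4 -0.2] w 0.4 q [ 1.08  0.34 -0.9   2.03  0.34  0.92 -0.15]
dp mm [ 1.1  4.2 45. ]
```

View pics/s1.png

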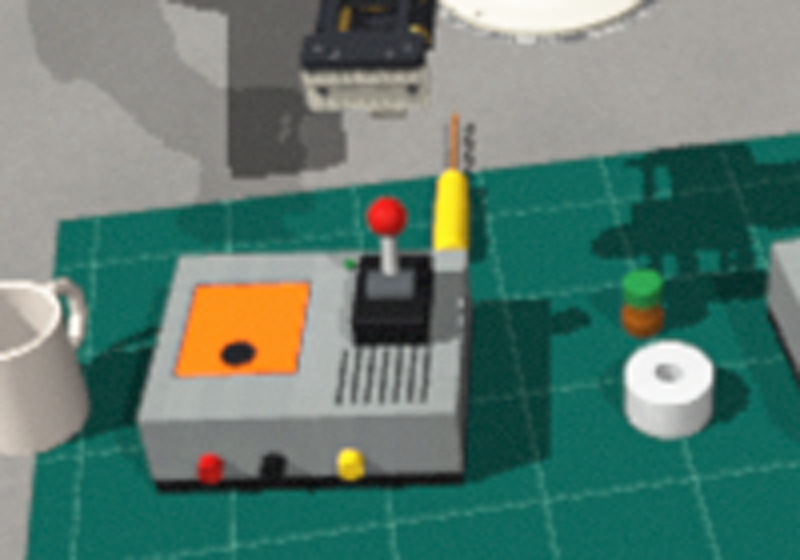

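The gripper is behind (robot side of) the ball at (387,215) in the crop. I'll descend there, then push.

```bash
python3 -m pendant '{"gripper":[0,0,0,0,0,0,0,0],"dp":[[0,0,0.015],[0,0,0.015],[0,0,0.015],[0,0.005,0],[0,0.005,0],[0,0.005,0],[0,0.005,0],[0,0.005,0]],"roll":[0,0,0,0,0,0,0,0]}'
python3 -m pendant '{"gripper":[0,0,0,0,0,0,0,0],"dp":[[0,0.004,0],[0,0.004,0],[0,0.004,0],[0,0.004,0],[0,0.004,0],[0,0.004,0],[0,0.004,0],[0,0.004,0]],"roll":[0,0,0,0,0,0,0,0]}'
python3 -c "
from h import *
st((-23,55,136))
import cv2
cv2.imwrite('pics/s2.png',cv2.resize(r.snapshot('scene')[130:270,100:300,::-1],None,fx=4,fy=4,interpolation=cv2.INTER_CUBIC))"
```

```text
t: 3.35
position: [465.0, -172.0, 136.3]
tcp_rot: [0.001, 0.759, 0.652, 0.0]
contact_force: [0.2, -0.5, 0.0]
width: 0.7
t: 4.15
position: [496.1, -176.6, 135.7]
tcp_rot: [0.0, 0.758, 0.652, 0.0]
contact_force: [-1.1, -0.4, 2.2]
width: 0.2
t 4.15 pos [ 496.1 -176.6  135.7] unit [-46.7  52.7 135.7] yawx 1.42 z [ 0. -0. -1.] F [-1.1 -0.4  2.2] w 0.2 q [ 0.94  0.5  -0.81  1.94  0.46  0.9  -0.26]
dp mm [ 2.3 23.7 -0.3]
```

View pics/s2.png

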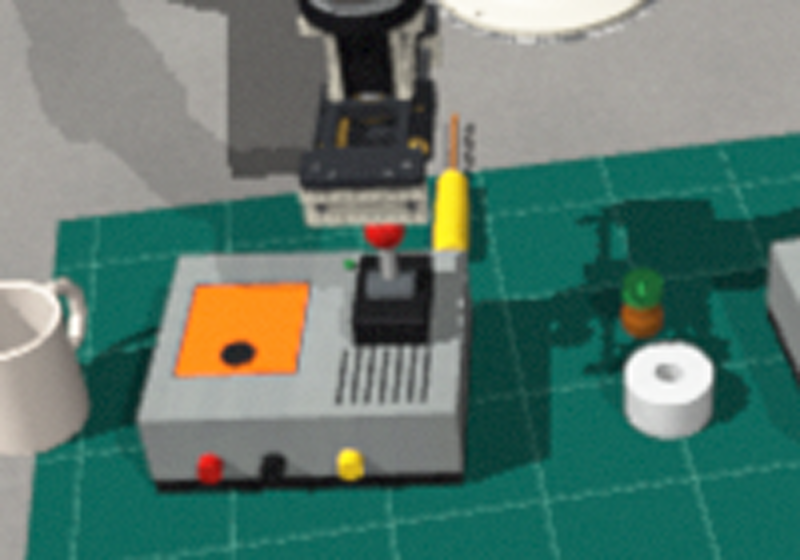

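The ball (384,236) is starting to move under the fingers. I'll keep pushing towards the stop.

```bash
python3 -m pendant '{"gripper":[0,0,0,0,0,0,0,0],"dp":[[0,0.003,0],[0,0.003,0],[0,0.003,0],[0,0.003,0],[0,0.003,0],[0,0.003,0],[0,0.002,0],[0,0.002,0]],"roll":[0,0,0,0,0,0,0,0]}'
python3 -c "
from h import *
st((-23,55,136))"
```

```text
t: 5.0
position: [517.3, -179.8, 135.5]
tcp_rot: [-0.0, 0.758, 0.652, -0.0]
contact_force: [-1.4, 0.3, -1.5]
width: 0.4
t 5.0 pos [ 517.3 -179.8  135.5] unit [-25.2  52.7 135.5] yawx 1.42 z [-0.001  0.    -1.   ] F [-1.4  0.3 -1.5] w 0.4 q [ 0.91  0.54 -0.8   1.89  0.48  0.92 -0.27]
dp mm [ 2.3  2.2 -0.5]
```

```bash
python3 -m pendant '{"gripper":[0,0,0,0,0,0,0,0],"dp":[[0,0.001,0],[0,0.001,0],[0,0.001,0],[0,0.001,0],[0,0.001,0],[0,0.001,0],[0,0.001,0],[0,0,0]],"roll":[0,0,0,0,0,0,0,0]}'
python3 -c "
from h import *
st((-23,55,136))
import cv2
for n,s in (('scene',np.s_[130:270,100:300,::-1]),('top',np.s_[140:280,260:420,::-1])):
  cv2.imwrite('pics/3%s.png'%n,cv2.resize(r.snapshot(n)[s],None,fx=4,fy=4,interpolation=cv2.INTER_CUBIC))"
```

```text
t: 5.8
position: [522.0, -180.5, 135.3]
tcp_rot: [-0.002, 0.758, 0.652, -0.002]
contact_force: [-8.9, 0.9, 5.0]
width: 0.3
t 5.8 pos [ 522.  -180.5  135.3] unit [-20.5  52.8 135.3] yawx 1.42 z [-0.005  0.    -1.   ] F [-8.9  0.9  5. ] w 0.3 q [ 0.9   0.55 -0.79  1.87  0.48  0.93 -0.27]
dp mm [ 2.2 -2.5 -0.7]
```

View pics/3scene.png

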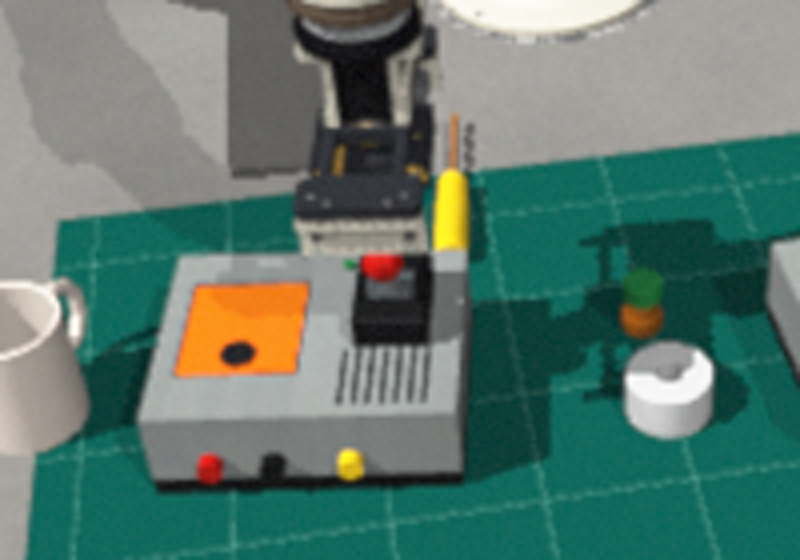

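The force rose to 9 N at the stop and the ball is now at (380,266), leaning away. I'll back off, rise and check.

```bash
python3 -m pendant '{"gripper":[0,0,0,0,0,0,0,0],"dp":[[0,-0.01,0],[0,-0.02,0],[0,-0.02,-0.01],[0,-0.01,-0.03],[-0.01,0,-0.03],[-0.03,0,-0.01],[-0.03,0.01,0],[-0.03,0.02,0]],"roll":[0,0,0,0,0,0,0,0]}'
python3 -c "
from h import *
st((17,-45,100))
import cv2
for n,s in (('scene',np.s_[130:270,100:300,::-1]),('top',np.s_[140:280,260:420,::-1])):
  im=r.snapshot(n);cv2.imwrite('pics/4%s_full.png'%n,im[:,:,::-1])
  cv2.imwrite('pics/4%s.png'%n,cv2.resize(im[s],None,fx=4,fy=4,interpolation=cv2.INTER_CUBIC))
W=lambda q:U+RU@np.array(q,float)
for k in ((-39,55,138),(9,55,138)): print([proj(n,W(k)).round(1) for n in('scene','top')])
"
```

```text
t: 6.7
position: [479.5, -277.1, 217.0]
tcp_rot: [0.002, 0.759, 0.652, -0.0]
contact_force: [-0.3, -0.7, 0.1]
width: 0.4
t 6.7 pos [ 479.5 -277.1  217. ] unit [-48.1 -49.1 217. ] yawx 1.419 z [ 0.002 -0.003 -1.   ] F [-0.3 -0.7  0.1] w 0.4 q [ 1.14  0.44 -0.85  1.81  0.38  1.06  0.  ]
dp mm [  4.6  64.8 117.2]
[array([196.8, 183.1]), array([316.9, 207. ])]
[array([195.6, 195. ]), array([318.7, 190.1])]
```

View pics/4scene.png

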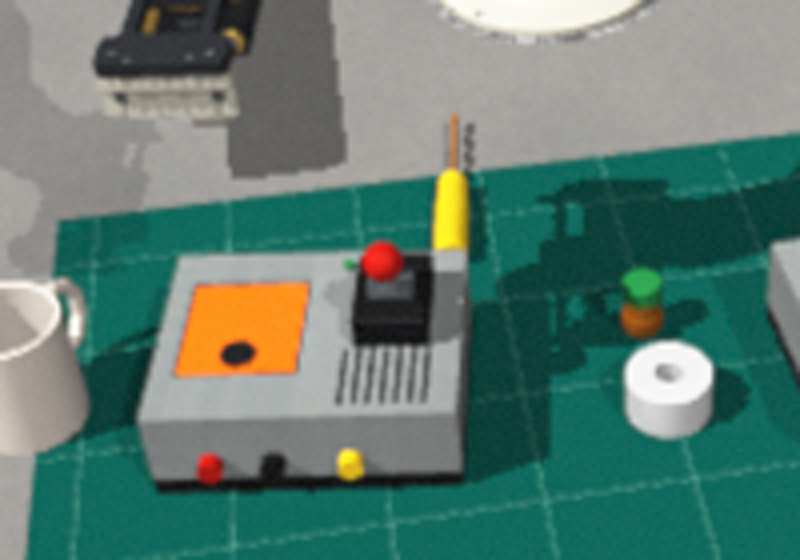

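View pics/4top.png

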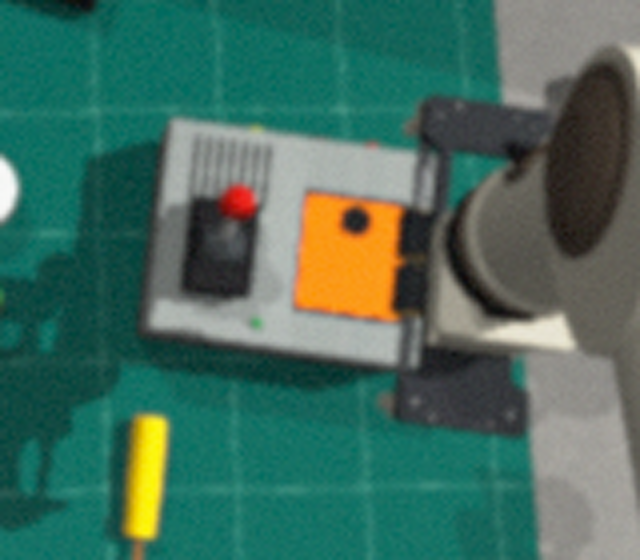

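The ball is at (195.4,195.4) in the scene view and (319.5,190.5) in the top view. That is within half a pixel of the predicted off position. Next I'll move over the pad, set slightly towards the hinge so the fingers stay clear of the rim.

```bash
python3 -m pendant '{"gripper":[0,0,0,0,0,0,0,0],"dp":[[0.0015,0.022,0],[0.0015,0.022,0],[0.0015,0.021,0.01],[0,0,0.025],[0,0,0.03],[0,0,0.03],[0,0,0.022],[0,0,0]],"roll":[0,0,0,0,0,0,0,0]}'
python3 -c "
from h import *
st((17,-45,79.5))
import cv2
cv2.imwrite('pics/5.png',cv2.resize(r.snapshot('scene')[130:270,100:300,::-1],None,fx=4,fy=4,interpolation=cv2.INTER_CUBIC))"
```

```text
t: 7.6
position: [542.5, -279.2, 95.8]
tcp_rot: [-0.002, 0.758, 0.652, -0.001]
contact_force: [0.1, -0.3, -0.2]
width: 0.5
t 7.6 pos [ 542.5 -279.2   95.8] unit [ 14.5 -41.8  95.8] yawx 1.421 z [-0.004  0.003 -1.   ] F [ 0.1 -0.3 -0.2] w 0.5 q [ 0.96  0.68 -0.73  1.75  0.55  0.93 -0.15]
dp mm [-3.3  2.5 16.2]
```

View pics/5.png

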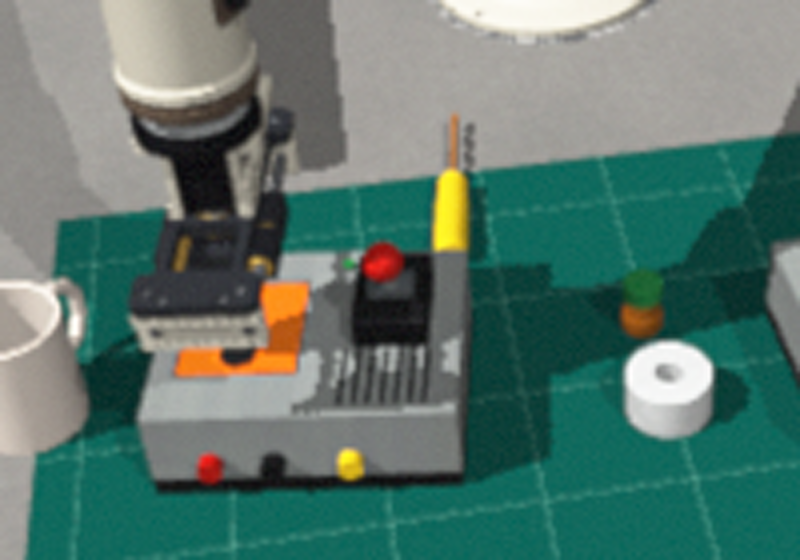

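```bash
python3 -m pendant '{"gripper":[0,0,0,0,0,0,0,0],"dp":[[-0.0015,0.001,0.003],[-0.0015,0.001,0.003],[0,0.001,0.003],[0,0,0.003],[0,0,0.001],[0,0,0],[0,0,0],[0,0,0]],"roll":[0,0,0,0,0,0,0,0]}'
python3 -c "
from h import *
st((17,-45,79.5))"
```

```text
t: 8.45
position: [547.2, -283.9, 85.8]
tcp_rot: [0.0, 0.758, 0.652, 0.0]
contact_force: [0.4, 0.3, 0.5]
width: 0.6
t 8.45 pos [ 547.2 -283.9   85.8] unit [ 19.9 -45.7  85.8] yawx 1.42 z [ 0. -0. -1.] F [0.4 0.3 0.5] w 0.6 q [ 0.95  0.7  -0.72  1.74  0.56  0.92 -0.15]
dp mm [ 0.7 -2.9  6.3]
```

```bash
python3 -m pendant '{"gripper":[0,0,0,0,0,0,0,0],"dp":[[0,-0.002,0],[0,-0.002,0],[0,0,0.002],[0,0,0.002],[0,0,0.001],[0,0,0],[0,0,0],[0,0,0]],"roll":[0,0,0,0,0,0,0,0]}'
python3 -c "
from h import *
st((17,-45,79.5))"
```

```text
t: 9.25
position: [543.3, -283.3, 80.8]
tcp_rot: [0.0, 0.758, 0.652, 0.0]
contact_force: [0.9, -0.9, 0.2]
width: 0.4
t 9.25 pos [ 543.3 -283.3   80.8] unit [ 15.9 -45.7  80.8] yawx 1.42 z [ 0.  0. -1.] F [ 0.9 -0.9  0.2] w 0.4 q [ 0.95  0.7  -0.71  1.75  0.57  0.9  -0.16]
dp mm [0.7 1.1 1.3]
```

```bash
python3 -m pendant '{"gripper":[0,0,0,0,0,0,0,0],"dp":[[0,0,0.001],[0,0,0.001],[0,0,0.001],[0,0,0.0005],[0,0,0],[0,0,0],[0,0,0],[0,0,0]],"roll":[0,0,0,0,0,0,0,0]}'
python3 -c "
from h import *
st()"
```

```text
t: 10.05
position: [543.5, -283.4, 77.4]
tcp_rot: [0.0, 0.758, 0.652, 0.0]
contact_force: [0.5, 0.0, 3.4]
width: 0.2
t 10.05 pos [ 543.5 -283.4   77.4] unit [ 16.1 -45.8  77.4] yawx 1.42 z [ 0.001 -0.    -1.   ] F [0.5 0.  3.4] w 0.2 q [ 0.95  0.71 -0.71  1.75  0.57  0.9  -0.16]
```

```bash
python3 -m pendant '{"gripper":[0,0,0,0,0,0,0,0],"dp":[[0,0,0.0005],[0,0,0.0005],[0,0,0.0005],[0,0,0.0003],[0,0,0],[0,0,0],[0,0,0],[0,0,0]],"roll":[0,0,0,0,0,0,0,0]}'
python3 -c "
from h import *
st()"
```

```text
t: 10.85
position: [543.4, -283.4, 75.5]
tcp_rot: [0.0, 0.758, 0.652, 0.0]
contact_force: [2.3, -0.5, 3.5]
width: 0.5
t 10.85 pos [ 543.4 -283.4   75.5] unit [ 16.  -45.8  75.5] yawx 1.42 z [ 0.001 -0.    -1.   ] F [ 2.3 -0.5  3.5] w 0.5 q [ 0.95  0.71 -0.71  1.75  0.57  0.9  -0.16]
```

```bash
python3 -m pendant '{"gripper":[0,0,0,0,0,0,0,0],"dp":[[0,0,0.0004],[0,0,0],[0,0,-0.02],[0,0,-0.04],[0,0,-0.04],[0,0,-0.03],[0,0,-0.01],[0,0,0]],"roll":[0,0,0,0,0,0,0,0]}'
python3 -c "
from h import *
st()
import cv2
cv2.imwrite('pics/6.png',cv2.resize(r.snapshot('scene')[130:270,100:300,::-1],None,fx=4,fy=4,interpolation=cv2.INTER_CUBIC))"
```

```text
t: 11.65
position: [542.9, -283.6, 215.6]
tcp_rot: [0.0, 0.759, 0.652, -0.0]
contact_force: [-0.9, 0.3, -0.1]
width: 0.8
t 11.65 pos [ 542.9 -283.6  215.6] unit [ 15.5 -46.1 215.6] yawx 1.419 z [ 0.    -0.001 -1.   ] F [-0.9  0.3 -0.1] w 0.8 q [ 1.03  0.55 -0.82  1.66  0.43  1.13 -0.06]
```

View pics/6.png

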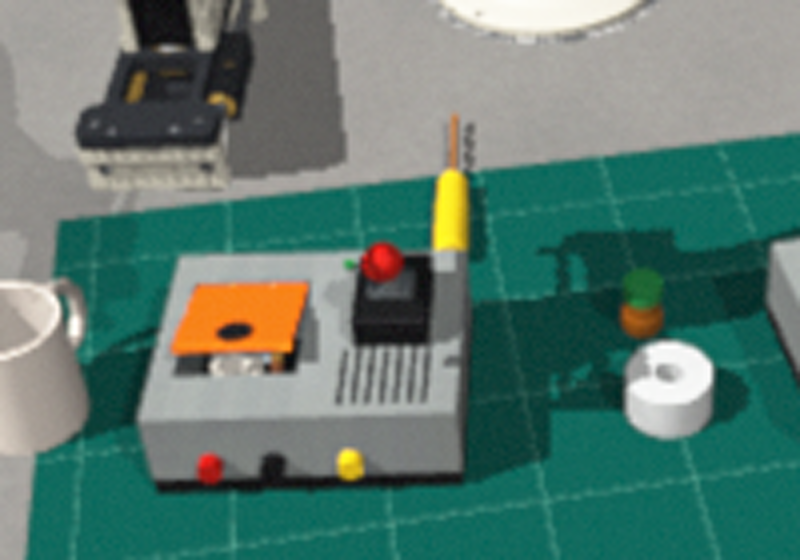

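The hatch is swinging up: its free edge is at (235,350) with the gap visible below it. I'll hold clear for more than two seconds and check it twice.

```bash
Z='[0,0,0],[0,0,0],[0,0,0],[0,0,0],[0,0,0],[0,0,0],[0,0,0],[0,0,0]'
python3 -m pendant '{"gripper":[0,0,0,0,0,0,0,0],"dp":[[0,0,0],[0,0,0],[0,0,0],[0,0,0],[0,0,0],[0,0,0],[0,0,0],[0,0,0]],"roll":[0,0,0,0,0,0,0,0]}' | head -1
python3 -m pendant '{"gripper":[0,0,0,0,0,0,0,0],"dp":[[0,0,0],[0,0,0],[0,0,0],[0,0,0],[0,0,0],[0,0,0],[0,0,0],[0,0,0]],"roll":[0,0,0,0,0,0,0,0]}' | head -1
python3 -c "
from h import *
import cv2
cv2.imwrite('pics/7a.png',r.snapshot('scene')[:,:,::-1])"
python3 -m pendant '{"gripper":[0,0,0,0,0,0,0,0],"dp":[[0,0,0],[0,0,0],[0,0,0],[0,0,0],[0,0,0],[0,0,0],[0,0,0],[0,0,0]],"roll":[0,0,0,0,0,0,0,0]}' | head -1
python3 -m pendant '{"gripper":[0,0,0,0,0,0,0,0],"dp":[[0,0,0],[0,0,0],[0,0,0],[0,0,0],[0,0,0],[0,0,0],[0,0,0],[0,0,0]],"roll":[0,0,0,0,0,0,0,0]}' | head -1
python3 -m pendant '{"gripper":[0,0,0,0,0,0,0,0],"dp":[[0,0,0],[0,0,0],[0,0,0],[0,0,0],[0,0,0],[0,0,0],[0,0,0],[0,0,0]],"roll":[0,0,0,0,0,0,0,0]}' | head -1
python3 -c "
from h import *
import cv2
im=r.snapshot('scene')[:,:,::-1];a=cv2.imread('pics/7a.png');s=np.s_[130:270,80:420]
st()
print('max diff',np.abs(im[s].astype(int)-a[s]).max())
cv2.imwrite('pics/7b.png',cv2.resize(im[s],None,fx=2.3,fy=2.3,interpolation=cv2.INTER_CUBIC))
c=im[195:225,130:185].astype(int);m=(c[...,2]>180)&(c[...,1]>90)&(c[...,0]<60)
def pred(th):
  return [proj('scene',U+RU@np.array([-50+88*np.cos(th),y,69+88*np.sin(th)])).round(1) for y in(-83,-7)]
for th in (0,.4,.5,.6): print(th,pred(th))
ys,xs=np.nonzero(m);print('orange rows',ys.min()+195,ys.max()+195)
"
```

```text
t: 12.5
t: 13.3
t: 14.15
t: 14.95
t: 15.75
t 15.8 pos [ 543.1 -283.3  215. ] unit [ 15.8 -45.8 215. ] yawx 1.42 z [ 0. -0. -1.] F [-0.3  0.  -0.4] w 0.0 q [ 1.03  0.55 -0.82  1.66  0.43  1.12 -0.06]
max diff 27
0 [array([143.9, 224. ]), array([173.4, 223.1])]
0.4 [array([141.9, 212.5]), array([171.9, 211.6])]
0.5 [array([141.6, 209.2]), array([171.7, 208.3])]
0.6 [array([141.4, 205.8]), array([171.5, 204.9])]
orange rows 201 206
```

View pics/7b.png

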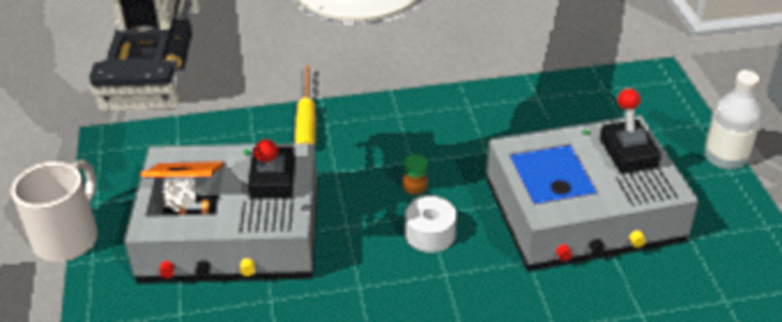

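The hatch is fully open: its free edge is at row 206, and I predicted 205–206 for 0.6 rad. It did not move between the two looks 2.5 s apart. The switch is off, and the blue unit and loose items are where they were.

```bash
python3 -c "
from bench import r
print(r.close_job())"
```

```text
the job is handed in; nothing more can be done
None
```

The orange hatch is open and the job is handed in, at about 16 s of the 45 s allowed. I pushed the orange unit's switch off with the closed fingertips, pressed the pad once by about 4 mm at 3–4 N, and lifted straight clear.

- **Switch:** the push ended at the lever's stop, where the force rose to about 9 N. After I backed off, the ball was within about 0.5 px of its predicted off position in both camera views.
- **Hatch:** the free edge sat at row 206 in the scene camera, against 205–206 predicted for the full 0.6 rad. Two pictures about 2.5 s apart showed no visible change, with the gripper well above it and no contact force.
- **Surroundings:** the blue unit, jar, reel, bottle and mug look unmoved in the last picture. I checked those by eye and did not measure them.
- **Disagreement:** before the push, the ball measured about 6 mm and 3 mm in height away from where the fitted unit pose put it. The pad and hatch corners came out 0–3 mm high. I found the end of the push by force, and approached the pad using its stated height with force as a check, so neither mattered.

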